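# Hold a glass tube on the touch mixer

### The arm

A 6-joint arm with a two-finger parallel gripper is mounted at the origin on the work surface. World frame = base frame: x ahead of the robot, y to its left, z up, the work surface at z = 0. Lengths are in mm, angles in rad, forces in N, time in s.
With the tool pointing down it reaches from about 350 to 975 mm from the base axis. Payload 7.1 kg.
Tool frame: the origin (TCP) lies midway between the tips of the shut fingers; the grasp point (between the pads) lies 19 mm behind it (ctrl.tcp_to_grasp is the distance from the TCP to the grasp point, in mm); z points along the fingers, y is the line along which they close (so a half turn about z gives the same grasp; the last joint's range is limited). The gripper opens to 88 mm and grips with 3 to 60 N. Pads are 20 mm wide; open, the fingers measure 115 mm over their backs; the gripper's body (75 mm by 178 mm) begins 61 mm behind the grasp point.
Start: joints at [1.125, 0.423, 1.63, -0, 1.089, -0.019], TCP at [258.693, 568.931, 222.675] pointing down, gripper open.
Joint ranges: [-3, 3], [-0.9, 2.11], [0.09, 2.58], [-1.31, 4.45], [0.11, 2.69], [-2.54, 2.54]. Speed limits (rad/s): [2.39, 2.39, 3.01, 3.14, 3.14, 3.14].

### API

Orientations are given as a rotation vector (axis times angle).
In Python, from workcell import get_obs, cams, ticket, boxes_of, ctrl gives the robot as it stands.
- The arm moves only by the shell command python3 -m creep 'ROWS' [OPENING]. ROWS is JSON, one flat list of numbers, 4 for each row, row after row: the shift along the world's x, y, z in m, then the turn about the world's z in rad. In form: [tx, ty, tz, spin, tx, ty, tz, spin, ...]. A call has 1 to 10 rows; each row is the pose to reach, as a shift and turn from the pose commanded when the call began; what a row does not reach only later rows make up. A row lasts 1/12 s, in which the tool goes at most 41.7 mm and 7.16 degrees, less where a joint would pass 70% of its speed; a pose out of reach is approached as far as the arm can. A call with a gripper value outside its range is refused whole. OPENING is the opening, from 0 (shut) to 1 (fully open), set as the call begins (- or left out, the last holds). The fingers move at their own pace and stop on an object; the grip force is fixed at half the most. Time passes only in rows, so rows that repeat a pose let the fingers close. It gives the time, the measured TCP pose, the force, the opening and the grip force at its end, in the units of the state.
- get_obs(): the state, without advancing time (a new reading comes with each control period).
- cams.get_image(name): name is "side" or "top"; returns (picture, depth): 384x512x3 uint8, red, green, blue; 384x512 float32, mm along the optical axis (not along the pixel's ray), 0 where there is no reading.
- cams.get_calibration(name): a dict with "mtx" (3x3 intrinsics, pixels), "R" (3x3) and "t" (3): a world point X has camera coordinates R X + t. Camera axes: x right, y down, z forward; pixel columns grow to the right and rows downward; lengths in mm; the calibration is good to about 2 mm. A picture is of the moment at which its call begins. get_calibration takes no time and is no camera call.
- ticket.close_job(): hands the job in; it is judged then, once.
Trained networks look in the newest picture that a camera, given by its name, has taken for a name from the list of things; names that differ only in an ending like _2 or _b are one class to them, and where a whole thing is asked for, a point or a joint stands for the part that bears it (a point fixed in the world has none). Each returns a list of dicts, best first, with "score" (0 to 1); they miss things now and then, are a little off and sometimes report something else, mostly with a low value. They report only what shows in the picture. A call takes as long as a camera call. They do not tell look-alikes from the thing itself.
- boxes_of(camera, target): "centre" ([column, row] in pixels, amid what is visible of it).
The state is a dict: "t": time; "qpos": joint angles; "qvel": joint speeds; "joint_torque": joint torques, N m; "ee_pos": TCP position; "orientation": TCP orientation; "ft_force": force on the tool from outside, world axes, zero at the start; "moment": the same for the moment, N m; "width": finger opening in mm; "grasp_force": force on a finger pad.
Only numpy, scipy, OpenCV 4.12 (cv2) and the standard library are available. Lean on these libraries where they do the work, as an engineer would, in place of code of your own. Each camera call takes 0.05 s, during which the arm holds its last target. There are 200 camera calls.

### The job

Take the long stoppered glass tube out of the test-tube rack with a gentle grip, for it is thin glass, and stand it upright in the rubber cup of the touch mixer. Push down with it until the cup is about half-way down its spring travel, never all the way to its stop, keep it there for at least three seconds, and finish with the robot still holding the tube and keeping the cup pressed like that. Leave the two short tubes, the flask and the dish where they are.

Things in the scene. Friction and masses are not known exactly. Their poses are not given: they have to be found in the camera images.
- long_tube: long glass test tube, 20 mm across, glass 150 mm long, rounded bottom, black rubber stopper on top 15 mm high, up to 25 mm across (165 mm overall, about 40 g). Origin: its lowest point; z along its axis to the stopper. Stands loosely in a rack opening, bottom 5 mm above the table. Cracks if the fingers' forces on it add up to over 120 N (60 N a finger); 20 to 40 N of grip is ample
- rack: fixed plastic rack, 100 mm (its x) by 158 mm (its y), 80 mm high, with 2 x 3 square openings of 24 mm at 50 mm pitch. Origin at the centre of its underside. Tubes stand on its 5 mm base plate; pull them straight up. The tubes stand in the openings of its +x row
- short_stoppered_tube: short glass tube with a stopper in the same rack, 20 mm across, 100 mm overall, its top 105 mm above the table; to be left alone. Origin at its bottom
- short_open_tube: short open glass tube in the same rack, 20 mm across (22 mm rim), 100 mm long, its top 105 mm above the table; to be left alone. Origin at its bottom
- mixer: fixed low bench mixer, housing 110 x 110 mm, 72 mm high with a cone-shaped neck, and a black rubber cup on top. Origin at the centre of its underside, z up
- cup_floor (a point): centre of the flat inner floor of the mixer's rubber cup, 92 mm above the table when not pressed; it moves down with the cup. The cup is 52 mm across outside and 44 mm inside at the rim, the rim 14 mm above its floor
- mixer_cup (a joint): how far the cup is pressed straight down, in m: 0 up, 0.012 at its stop. A spring holds it up: 2 N to start it moving, then 0.5 N more per mm (5 N at half-way, 8 N at the stop)
- flask: conical glass flask with a stopper, 80 mm across, 132 mm high, standing loose on the table; to be left alone. Origin at its underside
- dish: flat round covered glass dish, 93 mm across, 15 mm high, loose on the table; to be left alone. Origin at its underside
Mind the look-alikes: they are no part of the job. What is shaped like the long_tube but green or purple is not meant. Of the things that look like the rack, take the one that is farthest to the robot's left at the start.

How it is judged:
By the outcome, as a careful person would: the job done as asked, in the order asked, and still so for the second after the job is handed in, while the arm keeps its last pose, push and grip.
It also fails if it takes over 45 s, if anything falls off the work surface, if the arm or the gripper's body presses on something with over 40 N, if the wrist force passes 120 N, or if a joint passes its speed limit or range.

## Working session

There is one attempt and no reset: what is moved stays moved. The work goes in short steps, Python scripts to look and compute and a shell command to move; the robot and the scene stay as the last step left them, time stands still between calls to the robot, and variables do not carry over. Pictures are saved under pics/ and viewed, at most 10 in all, crops included, and the job is handed in when it is done.

```bash
mkdir -p pics; cat > h.py <<'E'
import numpy as np, cv2
from workcell import get_obs, cams, ticket, boxes_of, ctrl
def shot(n,f=None):
    im,d=cams.get_image(n)
    if f: cv2.imwrite('pics/'+f,im[:,:,::-1])
    return im,d
def cloud(n,d):
    c=cams.get_calibration(n);K=c['mtx'];R=np.array(c['R']);t=np.array(c['t'])
    v,u=np.indices(d.shape)
    P=np.stack([(u-K[0][2])*d/K[0][0],(v-K[1][2])*d/K[1][1],d],-1)
    W=(P-t)@R
    W[d==0]=np.nan
    return W
E
python3 - <<'E'
from h import *
o=get_obs();print(o)
for n in('top','side'):
    im,d=shot(n,n+'1.png');W=cloud(n,d);np.save(n+'.npy',W)
    for k in('long_tube','rack','mixer','cup_floor','short_stoppered_tube','short_open_tube','flask','dish'):
        for b in boxes_of(n,k):
            u,v=map(int,np.round(b['centre']));print(n,k,round(b['score'],2),u,v,W[v,u].round())
E
```

```text
{'t': 0.0, 'qpos': array([ 1.12500382e+00,  4.23828202e-01,  1.63067006e+00, -2.74316220e-05,
        1.08859759e+00, -1.90350839e-02]), 'qvel': array([-0.00032017,  0.00084691,  0.00064478,  0.00040895, -0.00113055,
       -0.0015975 ]), 'joint_torque': array([-1.69558873e-03, -5.44622505e+01, -2.73667449e+01,  6.42376347e-02,
        2.27884634e-02, -1.01941773e-04]), 'ee_pos': array([258.46878026, 568.45132662, 221.91742129]), 'orientation': array([-6.65185632e-01, -3.07003264e+00,  2.30629226e-03]), 'ft_force': array([-0.76013712, -0.8268294 , -0.64212608]), 'moment': array([-0.0139997 , -0.01206637,  0.00474572]), 'grasp_force': 0.0, 'width': 87.58437109549898}
top long_tube 0.55 185 184 [544. 155. 152.]
top long_tube 0.54 353 182 [ 558. -254.   89.]
top long_tube 0.51 191 243 [409. 136. 163.]
top rack 0.72 164 186 [545. 220.  78.]
top rack 0.65 332 266 [ 349. -201.   83.]
top mixer 0.9 342 184 [ 552. -224.   96.]
top cup_floor 0.76 352 180 [ 562. -250.   94.]
top cup_floor 0.53 254 125 [703.  -5.  77.]
top cup_floor 0.21 146 164 [597. 260. 104.]
top short_stoppered_tube 0.47 150 168 [587. 250. 103.]
top short_open_tube 0.52 170 176 [567. 199. 106.]
top flask 0.7 254 124 [705.  -5.  78.]
top dish 0.9 260 214 [477. -23.  17.]
side long_tube 0.79 245 249 [553. 174. 137.]
side long_tube 0.74 332 261 [401. 152.  99.]
side long_tube 0.55 172 256 [683. 182. 113.]
side long_tube 0.44 216 304 [590. 267. 103.]
side rack 0.85 247 310 [541. 259.  82.]
side rack 0.56 346 172 [ 360. -141.   80.]
side mixer 0.64 263 161 [ 556. -195.   59.]
side cup_floor 0.79 267 140 [ 548. -218.  106.]
side short_stoppered_tube 0.6 216 305 [590. 267. 100.]
side short_open_tube 0.81 233 282 [568. 222. 106.]
side flask 0.71 246 311 [542. 260.  81.]
side flask 0.62 180 214 [713.  19.  62.]
side dish 0.73 291 230 [477.  -7.  13.]
```

View pics/top1.png

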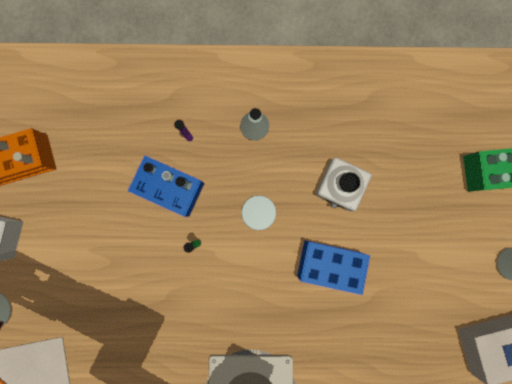

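View pics/side1.png

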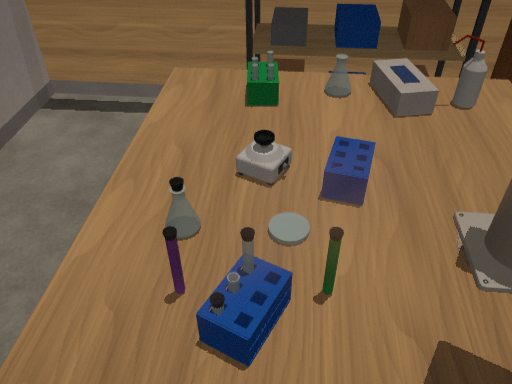

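```bash
python3 - <<'E'
from h import *
from scipy.spatial.transform import Rotation as Ro
def near(W,x,y,r,z0,z1):
    P=W.reshape(-1,3);P=P[~np.isnan(P[:,0])]
    return P[(np.hypot(P[:,0]-x,P[:,1]-y)<r)&(P[:,2]>z0)&(P[:,2]<z1)]
for n in('top','side'):
    W=np.load(n+'.npy')
    for nm,a in dict(longtop=(548,155,35,158,180),longglass=(548,155,35,112,150),open=(567,199,25,97,115),short=(588,252,25,97,115),rim=(555,-240,50,98,112)).items():
        p=near(W,*a)
        if len(p): 
            (c,r)=cv2.minEnclosingCircle(p[:,:2].astype(np.float32))
            print(n,nm,len(p),p.mean(0).round(1),p.min(0).round(),p.max(0).round(),'circ',np.round(c,1),round(r,1))
    p=near(W,550,220,110,70,90);print('rack',cv2.minAreaRect(p[:,:2].astype(np.float32)))
o=get_obs();print(Ro.from_rotvec(o['orientation']).as_matrix().round(3),ctrl.tcp_to_grasp)
E
```

```text
top longtop 87 [549.8 162.6 170.1] [538. 152. 167.] [561. 175. 174.] circ [549.4 163. ] 12.1
top longglass 22 [546.8 155.2 131.6] [540. 153. 113.] [556. 163. 149.] circ [547.9 158.8] 9.0
top open 68 [569.9 208.2 105.1] [560. 197. 102.] [580. 220. 111.] circ [570.6 208.7] 11.5
top short 80 [590.  253.8 104.6] [579. 242.  98.] [601. 267. 108.] circ [590.6 254.7] 12.8
top rim 119 [ 557.5 -242.6  105.1] [ 532. -267.   98.] [ 583. -217.  112.] circ [ 557.4 -242.6] 25.9
rack ((547.0905151367188, 218.2400665283203), (158.68690490722656, 100.03791046142578), 66.34563446044922)
side longtop 163 [549.6 168.  168.1] [538. 152. 158.] [562. 178. 172.] circ [550.  165.3] 13.0
side longglass 180 [549.1 172.3 131.2] [540. 164. 112.] [560. 176. 150.] circ [550. 167.] 9.9
side open 134 [569.9 212.5 104.3] [559. 198.  97.] [581. 223. 108.] circ [571.  210.7] 12.6
side short 170 [589.8 258.2 103.8] [578. 245.  97.] [601. 269. 107.] circ [589.8 256.5] 12.4
side rim 150 [ 557.5 -237.2  103.5] [ 532. -265.   98.] [ 583. -212.  109.] circ [ 557.7 -238.5] 26.5
rack ((547.2559814453125, 220.65179443359375), (160.63096618652344, 101.9330825805664), 66.7794418334961)
[[-0.91   0.414  0.   ]
 [ 0.414  0.91   0.   ]
 [-0.     0.    -1.   ]] 18.700000000000003
```

```bash
python3 -m creep '[0.01,-0.014,0.01,-0.05,0.03,-0.042,0.02,-0.16,0.055,-0.077,0.02,-0.28,0.08,-0.112,0.02,-0.4,0.105,-0.147,0.02,-0.52,0.13,-0.182,0.02,-0.64,0.155,-0.217,0.02,-0.76,0.18,-0.252,0.02,-0.88,0.205,-0.287,0.02,-1.0,0.22,-0.31,0.02,-1.08]' 1; python3 -m creep '[0.02,-0.025,0,-0.1,0.04,-0.05,0,-0.22,0.06,-0.08,0,-0.34,0.071,-0.094,0,-0.43,0.071,-0.094,0,-0.474,0.071,-0.094,0,-0.474,0.071,-0.094,0,-0.474]'; python3 -c "
from h import *
print(get_obs())"
```

```text
t: 1.73
ee_pos: [480.0, 256.9, 243.0]
orientation: [2.156, 2.284, 0.001]
ft_force: [0.3, 0.0, -0.1]
width: 88.0
grasp_force: 0.0
t: 2.32
ee_pos: [549.6, 164.8, 242.6]
orientation: [-2.626, -1.724, 0.0]
ft_force: [-0.9, -0.2, 0.6]
width: 88.2
grasp_force: 0.0
{'t': 2.3167, 'qpos': array([2.70445943e-01, 3.25694081e-01, 1.72767610e+00, 1.39605885e-04,
       1.08854075e+00, 6.79341529e-01]), 'qvel': array([ 1.79863854e-02, -3.96075709e-03,  4.68673920e-03,  8.54027665e-05,
       -1.15191559e-03, -8.81838946e-03]), 'joint_torque': array([-7.91425835e-01, -4.83796656e+01, -2.76663762e+01,  2.30998616e-02,
       -5.27385226e-02,  1.62759642e-01]), 'ee_pos': array([549.59589111, 164.75762841, 242.58044451]), 'orientation': array([-2.62606358e+00, -1.72396155e+00,  4.16655236e-04]), 'ft_force': array([-0.88446758, -0.18489643,  0.55575368]), 'moment': array([-0.05551504,  0.07807494,  0.0181077 ]), 'grasp_force': 0.0, 'width': 88.18342836716536}
```

```bash
python3 -m creep '[0,0,-0.01,0,0,0,-0.03,0,0,0,-0.05,0,0,0,-0.07,0,0,0,-0.09,0,0,0,-0.11,0,0,0,-0.122,0,0,0,-0.13,0,0,0,-0.13,0,0,0,-0.13,0]'; python3 - <<'E'
from h import *
im,d=shot('side','side2.png');c=im[190:350,150:350];cv2.imwrite('pics/side2c.png',cv2.resize(c,None,fx=3.5,fy=3.5)[:,:,::-1])
E
```

```text
t: 3.15
ee_pos: [549.7, 165.2, 112.7]
orientation: [-2.626, -1.724, 0.0]
ft_force: [0.2, -0.9, 0.3]
width: 87.7
grasp_force: 0.0
```

View pics/side2c.png

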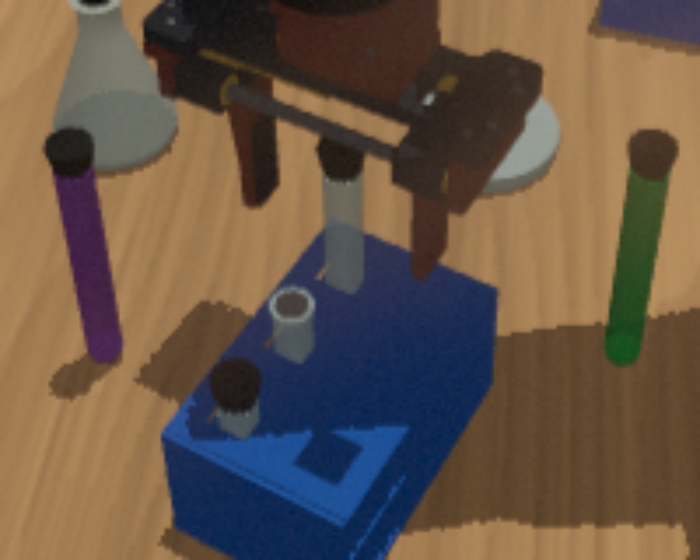

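The crop shows the clear tube midway between the open fingers, clear of the short tubes. I'm closing the gripper now.

```bash
python3 -m creep '[0,0,0,0,0,0,0,0,0,0,0,0,0,0,0,0,0,0,0,0,0,0,0,0,0,0,0,0,0,0,0,0,0,0,0,0,0,0,0,0]' 0.15;python3 -m creep '[0,0,0,0,0,0,0,0,0,0,0,0,0,0,0,0]'
```

```text
t: 4.03
ee_pos: [549.7, 164.9, 112.6]
orientation: [-2.627, -1.723, 0.0]
ft_force: [-0.2, -0.6, 0.6]
width: 24.6
grasp_force: 0.0
t: 4.37
ee_pos: [549.7, 164.9, 112.6]
orientation: [-2.627, -1.723, 0.0]
ft_force: [-0.4, 0.2, -0.3]
width: 22.3
grasp_force: 30.0
```

```bash
python3 -m creep '[0,0,0,0,0,0,0,0,0,0,0,0]' 0; python3 -m creep '[0,0,0.005,0,0,0,0.015,0,0,0,0.03,0,0,0,0.05,0,0,0,0.075,0,0,0,0.1,0,0,0,0.125,0,0,0,0.15,0,0,0,0.175,0,0,0,0.19,0]'; python3 - <<'E'
from h import *
im,d=shot('side');c=im[80:380,100:500];cv2.imwrite('pics/side3c.png',cv2.resize(c,None,fx=2,fy=2)[:,:,::-1])
print(get_obs()['width'],get_obs()['ee_pos'])
E
```

```text
t: 4.62
ee_pos: [549.7, 164.9, 112.7]
orientation: [-2.627, -1.723, 0.0]
ft_force: [0.5, 0.1, 0.2]
width: 22.4
grasp_force: 30.0
t: 5.45
ee_pos: [550.5, 165.2, 306.8]
orientation: [2.626, 1.722, 0.007]
ft_force: [0.7, 1.2, -0.5]
width: 22.5
grasp_force: 30.0
22.659910221776247 [551.69218724 165.49310119 309.02455332]
```

View pics/side3c.png

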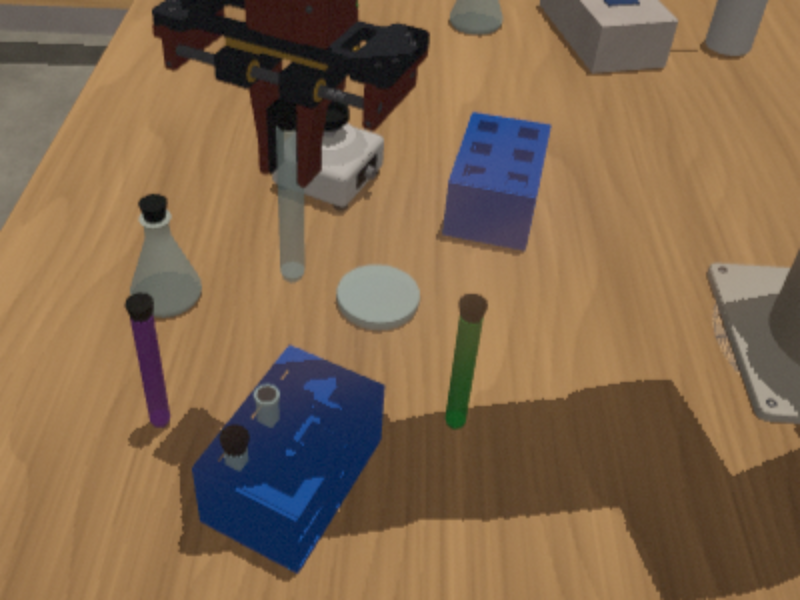

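The crop shows the long tube held upright and out of the rack, with the short tubes undisturbed. Next I carry it over to the mixer.

```bash
python3 -m creep '[0,0,0,0,0,0,0,0,0,-0.005,0,0,0,-0.015,0,0,0,-0.03,0,0,0,-0.05,0,0,0,-0.075,0,0,0,-0.1,0,0,0,-0.125,0,0,0,-0.15,0,0]';python3 -m creep '[0,-0.025,0,0,0,-0.05,0,0,0.003,-0.08,0,0,0.004,-0.11,0,0,0.006,-0.14,0,0,0.008,-0.17,0,0,0.008,-0.2,0,0,0.008,-0.225,0,0,0.008,-0.24,0,0,0.008,-0.25,0,0]';python3 -m creep '[0,-0.004,0,0,0,-0.0055,0,0,0,-0.0055,0,0,0,-0.0055,0,0,0,-0.0055,0,0,0,-0.0055,0,0]'
python3 - <<'E'
from h import *
print(get_obs()['ee_pos'],get_obs()['ft_force'])
x,y=get_obs()['ee_pos'][:2]
for n in('top','side'):
    im,d=shot(n,n+'4.png');P=cloud(n,d).reshape(-1,3)
    P=P[(np.hypot(P[:,0]-x,P[:,1]-y)<35)]
    for z in(100,190,200,215,230,245,260):
        p=P[(P[:,2]>z-6)&(P[:,2]<z+6)]
        if len(p): print(n,z,len(p),p.mean(0).round(1),p.min(0).round(1),p.max(0).round(1))
c=im[80:230,180:380];cv2.imwrite('pics/side4c.png',cv2.resize(c,None,fx=3,fy=3)[:,:,::-1])
E
```

```text
t: 6.33
ee_pos: [548.8, 13.0, 301.5]
orientation: [-2.626, -1.722, 0.003]
ft_force: [0.2, -0.5, 0.3]
width: 22.1
grasp_force: 30.0
t: 7.17
ee_pos: [556.8, -237.0, 301.6]
orientation: [-2.628, -1.719, 0.002]
ft_force: [0.2, -0.4, 0.0]
width: 22.6
grasp_force: 30.0
t: 7.67
ee_pos: [557.8, -239.7, 302.8]
orientation: [2.626, 1.724, 0.0]
ft_force: [-0.1, -0.2, -1.2]
width: 22.9
grasp_force: 30.0
[ 557.83459516 -239.7066257   302.81046713] [-0.13747294 -0.18886909 -1.21080796]
top 100 125 [ 556.9 -243.3   99.7] [ 531.7 -266.7   94. ] [ 583.4 -217.   105.9]
top 200 2 [ 559.  -232.4  205.4] [ 557.9 -232.6  205. ] [ 560.2 -232.3  205.9]
top 215 14 [ 554.5 -235.4  215.2] [ 548.  -241.9  209.2] [ 565.2 -232.2  220.2]
top 230 16 [ 555.2 -233.7  230.8] [ 548.7 -237.7  224.7] [ 565.6 -231.6  235.7]
top 245 13 [ 555.2 -234.9  245.6] [ 547.9 -241.4  240.2] [ 566.9 -231.4  250.1]
top 260 8 [ 558.6 -232.4  259.5] [ 552.6 -234.3  255.6] [ 564.8 -231.4  263.2]
side 100 170 [ 558.  -238.6  100.2] [ 532.6 -265.6   94. ] [ 582.3 -213.3  106. ]
side 200 21 [ 557.7 -232.5  202.2] [ 548.8 -236.8  197.2] [ 567.4 -229.2  205.9]
side 215 46 [ 557.6 -232.4  215.2] [ 548.8 -240.4  209.7] [ 567.4 -227.5  220.9]
side 230 45 [ 557.9 -231.8  230. ] [ 549.  -237.5  224. ] [ 567.5 -225.4  236. ]
side 245 40 [ 557.7 -232.3  244.8] [ 549.  -236.7  239.2] [ 567.4 -227.7  251. ]
side 260 45 [ 558.5 -232.2  260.1] [ 549.2 -237.1  254.4] [ 567.5 -229.   265.9]
```

View pics/side4c.png

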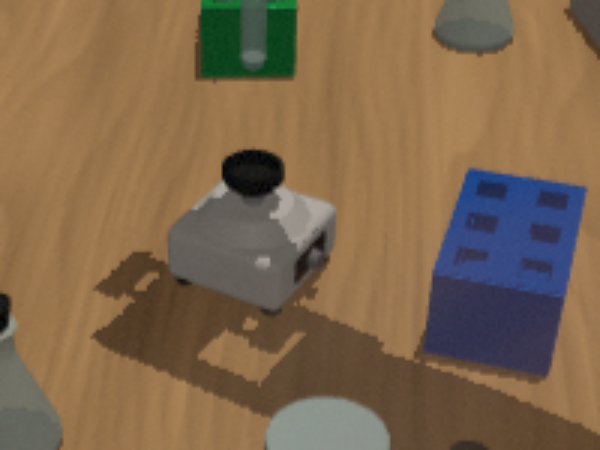

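The tube hangs upright (axis about 558, -239) over the cup centre (557.5, -240.5). I descend to just above the cup floor, then creep down.

```bash
python3 -m creep '[0,0,-0.01,0,0,-0.001,-0.03,0,0,-0.001,-0.05,0,0,-0.001,-0.068,0,0,-0.001,-0.082,0,0,-0.001,-0.092,0,0,-0.001,-0.096,0,0,-0.001,-0.097,0,0,-0.001,-0.097,0,0,-0.001,-0.097,0]';python3 -m creep '[0,0,0,0,0,0,0,0,0,0,0,0,0,0,-0.001,0,0,0,-0.002,0,0,0,-0.003,0,0,0,-0.004,0,0,0,-0.005,0,0,0,-0.005,0,0,0,-0.005,0]'; python3 -c "
from h import *
f=[]
for i in range(4):
    shot('side');o=get_obs();f.append(o['ft_force']);print(o['ee_pos'])
print(np.array(f))"
```

```text
t: 8.6
ee_pos: [558.2, -241.8, 206.5]
orientation: [2.626, 1.722, 0.001]
ft_force: [0.8, -0.3, -1.0]
width: 22.7
grasp_force: 30.0
t: 9.43
ee_pos: [557.6, -241.6, 200.6]
orientation: [-2.627, -1.723, 0.0]
ft_force: [0.1, -0.2, -0.3]
width: 22.2
grasp_force: 30.0
[ 557.68916748 -241.5770689   200.62973192]
[ 557.70542919 -241.56798674  200.67480253]
[ 557.740077   -241.59616516  200.72141479]
[ 557.73513849 -241.57137328  200.73512577]
[[ 0.02032523 -0.86617857 -0.45374139]
 [ 0.54960629  0.10118131  0.32865298]
 [-0.35782489 -0.13116462 -0.09699818]
 [-0.0302407   0.90965066 -0.50067146]]
```

```bash
cat > r.py <<'E'
from h import *
f=[];z=[]
for i in range(8):
    shot('top');o=get_obs();f.append(o['ft_force']);z.append(o['ee_pos'])
print(np.mean(f,0).round(2),np.mean(z,0).round(2),round(o['t'],2))
E
python3 -m creep '[0,0,-0.001,0,0,0,-0.002,0,0,0,-0.002,0,0,0,-0.002,0]'|grep -v ori;python3 r.py; python3 -m creep '[0,0,-0.001,0,0,0,-0.002,0,0,0,-0.002,0,0,0,-0.002,0]'|grep -v ori;python3 r.py
```

```text
t: 9.97
ee_pos: [557.9, -241.6, 198.9]
ft_force: [0.1, -0.0, 1.8]
width: 22.2
grasp_force: 30.0
[-0.31  0.11  2.09] [ 557.82 -241.62  198.85] 10.37
t: 10.7
ee_pos: [557.7, -241.6, 196.7]
ft_force: [-0.3, 0.2, 2.6]
width: 22.6
grasp_force: 30.0
[ 0.5  -0.02  2.97] [ 557.75 -241.59  196.73] 11.1
```

```bash
python3 -m creep '[0,0,-0.001,0,0,0,-0.002,0,0,0,-0.003,0,0,0,-0.003,0,0,0,-0.003,0]'|grep -v ori;python3 r.py
```

```text
t: 11.52
ee_pos: [557.8, -241.6, 193.7]
ft_force: [-0.8, 0.0, 5.1]
width: 22.4
grasp_force: 30.0
[0.06 0.32 4.36] [ 557.75 -241.6   193.76] 11.92
```

The cup is at about half travel: 4.4 N measured plus about 0.4 N tube weight, 6 mm below contact. Now holding.

```bash
Z='' ; python3 -m creep '[0,0,0,0,0,0,0,0,0,0,0,0,0,0,0,0,0,0,0,0,0,0,0,0,0,0,0,0,0,0,0,0,0,0,0,0,0,0,0,0]' >/dev/null
python3 -m creep '[0,0,0,0,0,0,0,0,0,0,0,0,0,0,0,0,0,0,0,0,0,0,0,0,0,0,0,0,0,0,0,0,0,0,0,0,0,0,0,0]' >/dev/null
python3 -m creep '[0,0,0,0,0,0,0,0,0,0,0,0,0,0,0,0,0,0,0,0,0,0,0,0,0,0,0,0,0,0,0,0,0,0,0,0,0,0,0,0]' >/dev/null
python3 -m creep '[0,0,0,0,0,0,0,0,0,0,0,0,0,0,0,0,0,0,0,0,0,0,0,0,0,0,0,0,0,0,0,0,0,0,0,0,0,0,0,0]' >/dev/null
python3 -m creep '[0,0,0,0,0,0,0,0,0,0,0,0,0,0,0,0,0,0,0,0,0,0,0,0,0,0,0,0,0,0,0,0,0,0,0,0,0,0,0,0]'
python3 r.py; python3 - <<'E'
from h import *
im,d=shot('side');c=im[50:230,150:390];cv2.imwrite('pics/side5c.png',cv2.resize(c,None,fx=3,fy=3)[:,:,::-1])
P=cloud('side',d).reshape(-1,3);P=P[np.hypot(P[:,0]-558,P[:,1]+241)<40]
for a,b in((90,106),(112,130),(130,150),(150,170)):
    p=P[(P[:,2]>a)&(P[:,2]<b)];print(a,len(p),p.mean(0).round(1),p.max(0).round(1))
E
```

```text
t: 16.08
ee_pos: [557.7, -241.6, 193.7]
orientation: [2.627, 1.723, 0.0]
ft_force: [-0.0, -0.5, 4.1]
width: 22.6
grasp_force: 30.0
[-0.11 -0.18  4.45] [ 557.69 -241.57  193.68] 16.48
90 181 [ 557.3 -232.7   97.1] [ 582.9 -212.2  106. ]
112 51 [ 558.6 -233.7  120.7] [ 567.8 -228.8  129.8]
130 58 [ 558.5 -233.6  140. ] [ 567.5 -227.7  149.7]
150 68 [ 557.6 -234.1  159.6] [ 567.8 -227.2  169.8]
```

View pics/side5c.png

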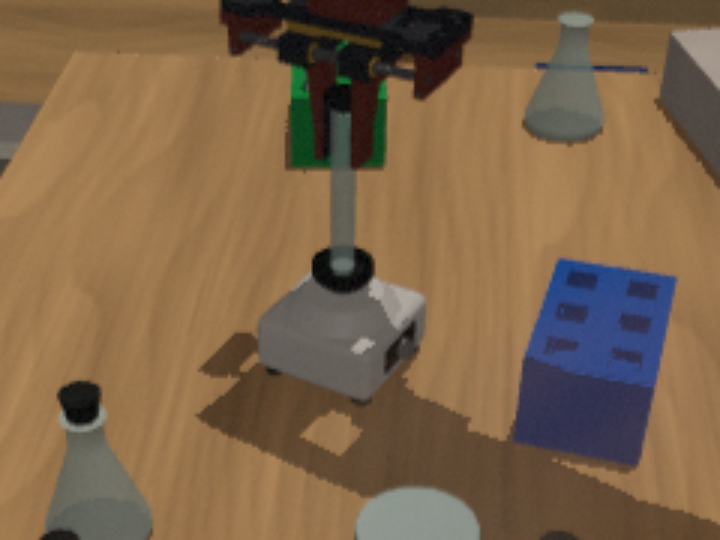

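The crop shows the tube upright in the cup (bottom near 343, 265), still gripped and pressing. It has been held for about 5 s.

```bash
python3 -c "
from workcell import ticket
print(ticket.close_job())"
```

```text
the job is handed in; nothing more can be done
None
```

I handed the job in with the long tube held upright in the mixer cup at a 30 N grip, pressing it about 6 mm (half-way) by height and force readings, held there for about 5 s; the judge's verdict was not shown.

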